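# Lock the gem case and put its key away

## Robot

A 6-joint arm with a two-finger parallel gripper is mounted at the origin on the work surface. World frame = base frame: x ahead of the robot, y to its left, z up, the work surface at z = 0. Lengths are in m, angles in degrees, forces in N, time in s.
With the tool pointing down it reaches from about 0.4 to 0.825 m from the base axis. Payload 7 kg.
Tool frame: the origin (TCP) lies on the front face of the gripper's body, between the roots of the fingers; the fingertips stand 66 mm ahead of it and the grasp point (between the pads) lies 47 mm ahead of it; z points along the fingers, y is the line along which they close (so a half turn about z gives the same grasp; the last joint's range is limited). The gripper opens to 88 mm and grips with 3 to 60 N. Pads are 19 mm wide; open, the fingers measure 130 mm over their backs; the gripper's body (78 mm by 193 mm) begins 47 mm behind the grasp point.
Start: joints at [-50.816, 20.546, 0.682, 0, -70.136, -16.507], TCP at [0.26, -0.623, 0.292] pointing down, gripper open.
Joint ranges: [-176.03, 176.03], [-82.01, 121.73], [-58.28, 71.71], [-173.87, 95.51], [-174.79, -0.11], [-173.66, 173.66]. Speed limits (degrees/s): [136.94, 136.94, 172.46, 180, 180, 180].

## Interface

Orientations are given as [roll, pitch, yaw] about the fixed x, y, z axes, in that order (R = Rz(yaw) Ry(pitch) Rx(roll)).
In Python, from plant import ctrl gives the robot as it stands.
- The arm moves only by the tool send_rows, never from a script. Its argument "deltas" is a list of rows, each a list of 2 entries, a list of its own where there are three numbers: the shift along the tool's x, y, z each as a share of 800 mm, from -1 to 1, then the turn about the tool's z as a share of 90 degrees, from -1 to 1. A call has exactly 5 rows; each row is the pose to reach, as a shift and turn from the pose commanded when the call began, along the tool's axes at that moment; what a row does not reach only later rows make up. A row lasts 1/12 s, in which the tool goes at most 41.7 mm and 7.16 degrees, less where a joint would pass 70% of its speed; a pose out of reach is approached as far as the arm can. A call with a number of a shift or a turn outside -1 to 1 is refused whole. A call with a gripper value outside its range is refused whole. "gripper" is the opening, from 0 (shut) to 1 (fully open), set as the call begins (left out, the last holds). The fingers move at their own pace and stop on an object; the grip force is fixed at half the most. Time passes only in rows, so rows that repeat a pose let the fingers close, or fill a call up. It gives the time, the measured TCP pose, the force, the opening and the grip force at its end, in the units of the state.
- ctrl.get_obs(): the state, without advancing time (a new reading comes with each control period).
- ctrl.snapshot(name): name is "side" or "top"; returns a dict with "color" (384x512x3 uint8, red, green, blue), "vertical_fov" (degrees; the focal length in pixels is half the picture's height over the tangent of half this angle, whatever the lens; pixels are square), "cx", "cy" (the principal point, pixels), "rvec" (rotation vector, rad) and "tvec" (3), from world to camera coordinates, as OpenCV has them. Camera axes: x right, y down, z forward; pixel columns grow to the right and rows downward; lengths in m; the calibration is good to about 2 mm. A picture is of the moment at which its call begins. There is no depth.
- ctrl.close_job(): hands the job in; it is judged then, once.
Trained networks look in a picture, given as the dict that the camera call returned (one of the last four; its "shot" number tells which), for a name from the list of things; names that differ only in an ending like _2 or _b are one class to them, and where a whole thing is asked for, a point or a joint stands for the part that bears it (a point fixed in the world has none). Each returns a list of dicts, best first, with "conf" (0 to 1); they miss things now and then, are a little off and sometimes report something else, mostly with a low value. They report only what shows in the picture. A call takes as long as a camera call. They do not tell look-alikes from the thing itself.
- ctrl.boxes_of(picture, thing): "xy" ([column, row] as shares, 0 to 1, of the picture: columns of its width, rows of its height, amid what is visible of it).
- ctrl.cut_out(picture, thing): "pixels" (384x512 bool, what is visible of it) and "xy" ([column, row] as shares, 0 to 1, of the picture: columns of its width, rows of its height, amid what is visible of it).
The state is a dict: "clock": time; "joint_pos": joint angles; "qvel": joint speeds; "tau": joint torques, N m; "tool_pos": TCP position; "orientation": TCP orientation; "force": force on the tool from outside, world axes, zero at the start; "moment": the same for the moment, N m; "opening": finger opening in m; "gripper_force": force on a finger pad.
Only numpy, scipy, OpenCV 4.12 (cv2) and the standard library are available. Lean on these libraries where they do the work, as an engineer would, in place of code of your own. Each camera call takes 0.05 s, during which the arm holds its last target. There are 200 camera calls.

## Task

Lock the display case for the night: turn the key, which was left half-turned in the lock, clockwise (seen from above) until the bolt is fully thrown, then back anticlockwise, past where it stood, to the one position where it comes out. Pull it straight out and leave it lying in the empty plywood tray. Be gentle: feel for the stop and for the release, never force the key, and leave the loose stones where they are.

Things in the scene. Friction and masses are not known exactly. Their poses are not given: they have to be found in the camera images.
- lock (a point): Centre of the top face of the steel lock cylinder, 31 mm across, 126 mm above the table. The key's vertical axis passes here. x points from the case's front rail to its glass lid and is the way the bolt goes, y left, z up. The notch in the cylinder (4.6 mm wide, seen as a dark slot) lies towards -x, but up to 0.4 rad to either side: the release position must be found by feel.
- case: Plywood display case, 300 (x) x 340 (y) x 100 mm, fixed; origin at the centre of its underside, axes as lock. On its front rail, 100 mm from the origin towards -x, a dark steel lock housing 70 x 70 mm rises 20 mm; the cylinder stands 6 mm out of it. The glass lid is at the height of the rail, from 50 mm behind the lock.
- bolt (a joint): Steel bolt, 8 mm square, 19 mm left (+y) of the key's axis, going along +x to a keeper on the lid: 0 = drawn back, 0.008 m = fully thrown (hard stop). The key's nib pushes it (3 N of friction: 0.03 to 0.08 N m on the key, rising fast at the stop); it stays where left. It meets the nib 0.9 to 1.4 rad and stops 1.65 to 2.2 rad clockwise of the key's square position (key's x along lock's x).
- key_grip (a point): Tubular key, upright in the lock at the start; this is the centre of its flat black bow: 28 mm wide (its x), 9 mm thick (its y), 30 mm high (its z, up). Seated, it is 31 mm above lock, with 16 mm of bare barrel between bow and cylinder. Key 72 mm long, about 35 g. At the start it is turned 0.65 to 0.85 rad clockwise of square (its x along lock's x).
- key_foot (a point): Lowest point of the key's round-ended barrel (10 mm across, 0.6 mm of play all round in the bore), 57 mm below key_grip; 26 mm below lock when seated. Its nib, 3 mm thick, reaches to 13 mm from the axis towards the key's -x. Off the notch the key lifts only 2.5 mm; under it (about 0.1 rad either way) it lifts freely and is clear of the lock after 27 mm.
- tray_in (a point): Centre of the inner floor of the empty plywood key tray, which does not move: inside 200 mm along x, 170 mm along y, walls 8 mm thick, rim 34 mm above the table, floor 8 mm above the table.
- amethyst: Bystander: violet crystal point 44 mm across, 60 mm high, on the glass lid; origin at the centre of its underside.
- rose_stone: Bystander: pink stone 44 mm across on the glass lid; origin at the centre of its underside.
- rail_stone: Bystander: dark stone 32 mm across, 20 mm high, on the case's front rail left of the lock; origin at the centre of its underside.
- quartz: Bystander: pale crystal point 40 mm across, 90 mm high; origin at the centre of its underside.
- geode: Bystander: grey stone 80 mm across, 50 mm high; origin at the centre of its underside.
- flat_stone: Bystander: dark stone 56 mm across, 22 mm high, near the robot; origin at the centre of its underside.
There are look-alikes about, which are no part of the job. What is shaped like the part that bears key_grip but red is not meant.

How it is judged:
By the outcome, as a careful person would: the job done as asked, in the order asked, and still so for the second after the job is handed in, with the robot touching nothing.
It also fails if it takes over 72 s, if anything falls off the work surface, if the arm or the gripper's body presses on something with over 40 N, if the wrist force passes 120 N, or if a joint passes its speed limit or range.

## Working session

There is one attempt and no reset: what is moved stays moved. The work goes in short steps, Python scripts to look and compute and a tool call to move; the robot and the scene stay as the last step left them, time stands still between calls to the robot, and variables do not carry over. Pictures are saved under pics/ and viewed, at most 10 in all, crops included, and the job is handed in when it is done.

Besides the shell and the picture viewer there is one more tool, called after "Call:" by a JSON object that holds its "name" and its "arguments". send_rows: Moves the arm, as the interface text tells. Shift numbers are shares of 800 mm and turn numbers shares of 90 degrees, none past 1 either way. Its arguments: {"type":"object","properties":{"deltas":{"type":"array","items":{"type":"array"}},"gripper":{"type":"number"}},"required":["deltas"]}

```bash
mkdir -p pics; ls; cat > h.py <<'E'
import numpy as np, cv2
from plant import ctrl
def K(p):
    f=192/np.tan(np.radians(p["vertical_fov"])/2); return np.array([[f,0,p["cx"]],[0,f,p["cy"]],[0,0,1.]])
def save(p,n): cv2.imwrite("pics/"+n,p["color"][:,:,::-1])
def ray(p,uv):
    R,_=cv2.Rodrigues(np.array(p["rvec"],float)); t=np.array(p["tvec"],float).ravel()
    d=R.T@np.linalg.inv(K(p))@np.array([uv[0],uv[1],1.]); return -R.T@t,d
def atz(p,uv,z):
    c,d=ray(p,uv); return c+d*(z-c[2])/d[2]
def proj(p,P):
    q,_=cv2.projectPoints(np.array(P,float).reshape(-1,3),np.array(p["rvec"],float),np.array(p["tvec"],float),K(p),None); return q.reshape(-1,2)
E
python3 - <<'E'
from h import *
s=ctrl.snapshot("side");t=ctrl.snapshot("top")
save(s,"s0.png");save(t,"t0.png")
print({k:v for k,v in t.items() if k!="color"})
print({k:v for k,v in s.items() if k!="color"})
print(ctrl.get_obs())
for n,p in(("s",s),("t",t)):
  for th,z in (("key_grip",.157),("lock",.126),("case",.1),("tray_in",.008),("rail_stone",.11),("bolt",.11)):
    try:
      for b in ctrl.boxes_of(p,th)[:3]:
        uv=np.array(b["xy"])*[512,384]; print(n,th,round(b["conf"],2),uv.round(1),atz(p,uv,z).round(4))
    except Exception as e: print(th,e)
E
```

```text
pics
{'vertical_fov': 55.07082213132247, 'cx': 261.38733584911495, 'cy': 185.142301810175, 'rvec': array([ 2.16623229, -2.21198659,  0.06417431]), 'tvec': array([-0.00825635,  0.5363948 ,  1.07939988]), 'shot': 2}
{'vertical_fov': 53.73777591127448, 'cx': 250.90112548999284, 'cy': 184.07625743374288, 'rvec': array([ 0.22748953, -2.79538647,  1.30682242]), 'tvec': array([0.52500252, 0.18517723, 0.84388104]), 'shot': 1}
{'clock': 0.1, 'joint_pos': array([-5.08144693e+01,  2.05861268e+01,  6.38542752e-01, -1.77391409e-02,
       -7.01377737e+01, -1.65047076e+01]), 'qvel': array([-0.04996972, -0.0871197 ,  0.13455017,  0.11458065,  0.01498448,
        0.07194892]), 'tau': array([-1.30785924e-03, -5.84163344e+01,  2.93750417e+01,  7.01565877e+00,
        1.01567965e-02, -6.07042148e-05]), 'tool_pos': array([ 0.26009589, -0.62249049,  0.29132626]), 'orientation': array([ 1.79913421e+02, -8.26205366e-03, -1.57325210e+02]), 'force': array([-0.00446379,  1.43204362, -0.00680031]), 'moment': array([-0.00777672,  0.00211316, -0.02034314]), 'gripper_force': 0.0, 'opening': 0.08751759191094849}
s key_grip 0.77 [314.  238.3] [0.3988 0.1247 0.157 ]
s key_grip 0.74 [244.2 227.9] [0.5283 0.1208 0.157 ]
s key_grip 0.49 [311.7 282.7] [0.4    0.2222 0.157 ]
s lock 0.82 [189.4 287.6] [0.6014 0.2439 0.126 ]
s case 0.56 [188.6 283.4] [0.6123 0.2184 0.1   ]
s tray_in 0.71 [295.4 160.1] [ 0.4465 -0.3161  0.008 ]
s rail_stone 0.67 [248.9 290.5] [0.5027 0.2219 0.11  ]
t key_grip 0.6 [204.2 239.1] [0.3916 0.1302 0.157 ]
t key_grip 0.51 [244.9 237.5] [0.3936 0.0255 0.157 ]
t key_grip 0.49 [212.2 186.3] [0.5271 0.1078 0.157 ]
t lock 0.63 [202.5 150.5] [0.6262 0.137  0.126 ]
t case 0.83 [203.7 155.7] [0.6158 0.138  0.1   ]
t tray_in 0.93 [365.3 211. ] [ 0.4528 -0.3278  0.008 ]
t rail_stone 0.42 [170.6 198.7] [0.4987 0.2277 0.11  ]
```

```bash
python3 - <<'E'
import cv2
s=cv2.imread("pics/s0.png");t=cv2.imread("pics/t0.png")
cv2.imwrite("pics/c1.png",cv2.resize(s[180:330,130:345],None,fx=3.7,fy=3.7,interpolation=3))
cv2.imwrite("pics/c2.png",cv2.resize(t[80:260,140:390],None,fx=3.2,fy=3.2,interpolation=3))
E
```

```text
(no output)
```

View pics/c1.png

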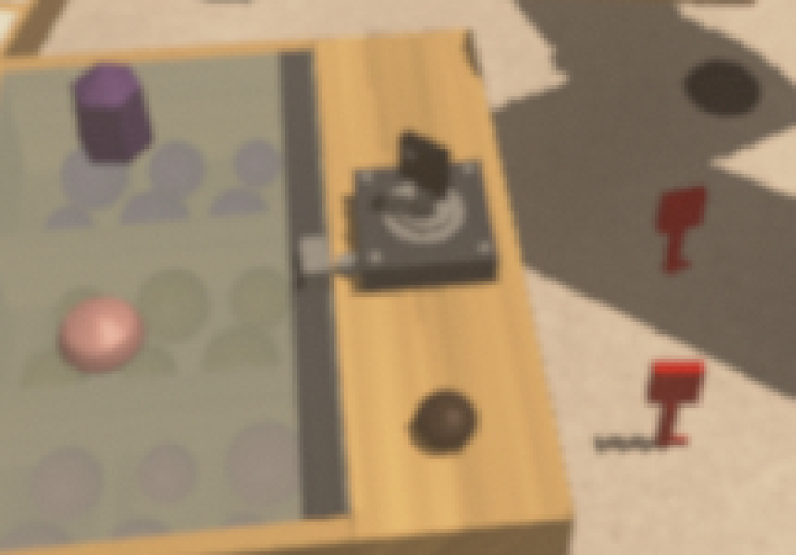

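View pics/c2.png

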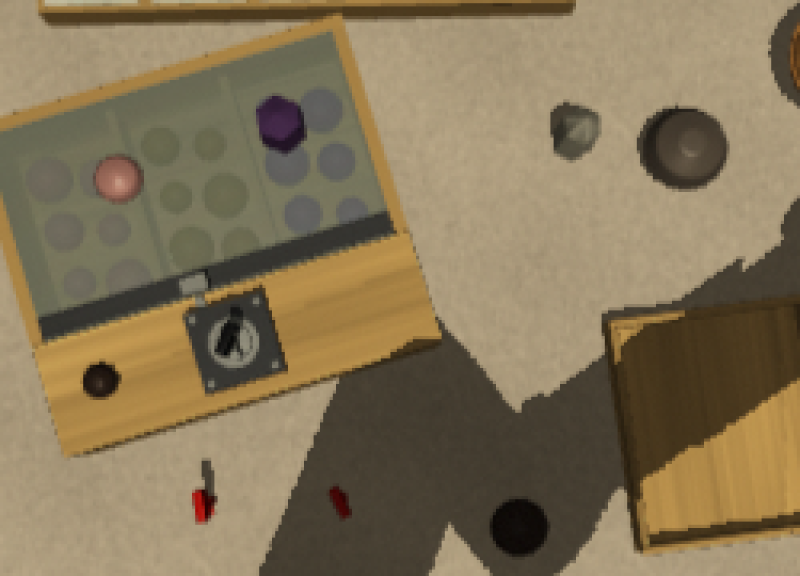

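The side crop shows the black key on the lock at about side (244,228), the bolt to its left and two red decoys on the table. The top crop has the key at about (213,185), the case turned about 17°, and the tray at lower right.

```bash
cat >> h.py <<'E'
def tri(ps,uvs):
    A=np.zeros((3,3));b=np.zeros(3)
    for p,uv in zip(ps,uvs):
        c,d=ray(p,uv);d/=np.linalg.norm(d);M=np.eye(3)-np.outer(d,d);A+=M;b+=M@c
    return np.linalg.solve(A,b)
E
python3 - <<'E'
from h import *
t=ctrl.snapshot("top");s=ctrl.snapshot("side")
uv={}
for n,p,g in(("t",t,(212,185)),("s",s,(244,226))):
    for c in ctrl.cut_out(p,"key_grip"):
        x=np.array(c["xy"])*[512,384]
        if np.hypot(*(x-g))<12:
            m=c["pixels"]; pts=np.argwhere(m)[:,::-1].astype(np.float32)
            print(n,c["conf"],x.round(1),len(pts),pts.min(0),pts.max(0),cv2.minAreaRect(pts)); 
            if n=="t":
                box=cv2.boxPoints(cv2.minAreaRect(pts)); print([atz(t,b,.172)[:2].round(4) for b in box])
            uv.setdefault(n,x)
            if n=="s":
              for r in range(int(pts[:,1].min()),int(pts[:,1].max())+1): print(r,pts[pts[:,1]==r][:,0].min(),pts[pts[:,1]==r][:,0].max(),end='; ')
    for th,g2 in(("lock",None),("case",None)):
        for c in ctrl.cut_out(p,th)[:1]:
            pts=np.argwhere(c["pixels"])[:,::-1].astype(np.float32)
            print(n,th,c["conf"],len(pts),pts.min(0),pts.max(0),cv2.minAreaRect(pts))
# case yaw from front edge and housing corners, top crop coordinates
cr=lambda x,y:(140+x/3.2,80+y/3.2)
e=[atz(t,cr(*q),.1)[:2] for q in((68,455),(440,340),(36,345),(408,235))]
for a,b in((0,1),(2,3)):
    d=e[a]-e[b]; print("lock yaw",np.degrees(np.arctan2(-d[0],d[1])),np.linalg.norm(d))
h=[atz(t,cr(*q),.12)[:2] for q in((185,313),(263,288),(287,371),(210,394))]
print("housing",np.mean(h,0),[np.linalg.norm(h[i]-h[i-1]) for i in range(4)])
print("cyl", atz(t,cr(233,342),.126))
sc=lambda x,y:(130+x/3.7,180+y/3.7)
hs=[atz(s,sc(*q),.12)[:2] for q in((357,170),(480,161),(496,278),(355,292))]
print("housing side",np.mean(hs,0)); print("cyl side",atz(s,sc(424,210),.126))
if len(uv)==2: print("tri",tri([t,s],[uv["t"],uv["s"]]))
for p,n in((t,"t"),(s,"s")):
    for b in ctrl.boxes_of(p,"amethyst")[:1]+ctrl.boxes_of(p,"tray_in")[:1]: print(n,atz(p,np.array(b["xy"])*[512,384],.01))
cv2.imwrite("pics/k.png",np.hstack([cv2.resize(t["color"][160:210,185:240,::-1],(396,360),interpolation=2),cv2.resize(s["color"][205:255,217:272,::-1],(396,360),interpolation=2)]))
E
```

```text
t 0.47 [210.4 184.8] 77 [206. 181.] [214. 192.] ((210.52943420410156, 186.3823699951172), (7.518604278564453, 11.641709327697754), 14.03624439239502)
[array([0.5143, 0.1232]), array([0.543 , 0.1156]), array([0.538, 0.097]), array([0.5093, 0.1046])]
t lock 0.88 12618 [131.  85.] [277. 222.] ((203.14678955078125, 153.84402465820312), (109.82102966308594, 123.63500213623047), 73.0091781616211)
t case 0.74 12800 [131.  85.] [277. 222.] ((202.98806762695312, 153.96145629882812), (109.86091613769531, 124.79425048828125), 72.78392028808594)
s 0.53 [246.8 224. ] 218 [237. 215.] [250. 236.] ((243.5, 225.5), (21.0, 13.0), 90.0)
215 239.0 240.0; 216 238.0 242.0; 217 237.0 244.0; 218 237.0 246.0; 219 237.0 248.0; 220 237.0 249.0; 221 237.0 250.0; 222 237.0 250.0; 223 237.0 250.0; 224 237.0 250.0; 225 237.0 250.0; 226 237.0 250.0; 227 237.0 250.0; 228 238.0 250.0; 229 240.0 250.0; 230 241.0 250.0; 231 242.0 250.0; 232 242.0 249.0; 233 242.0 247.0; 234 242.0 246.0; 235 242.0 246.0; 236 243.0 245.0; s lock 0.95 26078 [ 98. 188.] [284. 368.] ((185.38888549804688, 275.0058898925781), (170.0377197265625, 187.7036895751953), 83.95590209960938)
s case 0.61 25311 [ 99. 189.] [283. 367.] ((185.54901123046875, 275.2607421875), (168.41139221191406, 185.8237762451172), 83.92753601074219)
lock yaw 15.992913246267625 0.3328315742202116
lock yaw 15.364355469098381 0.33349940006380696
housing [0.52828349 0.10852924] [np.float64(0.07159577555363719), np.float64(0.06897517231766856), np.float64(0.073041779003908), np.float64(0.0673888720735602)]
cyl [0.52748417 0.11046261 0.126     ]
housing side [0.52867824 0.118243  ]
cyl side [0.52836435 0.11473998 0.126     ]
tri [0.52797198 0.11200749 0.15909359]
t [0.73444346 0.07269415 0.01      ]
t [ 0.455182   -0.33079276  0.01      ]
s [ 0.77051828 -0.04428008  0.01      ]
s [ 0.43792977 -0.32662635  0.01      ]
```

View pics/k.png

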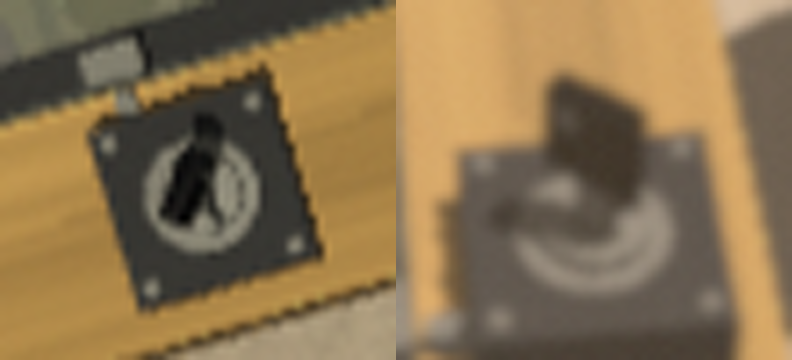

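Call:
{"name": "send_rows", "arguments": {"deltas": [[[0, 0, -0.05], -0.08], [[0, 0, -0.08], -0.16], [[0, 0, -0.08], -0.24], [[0, 0, -0.08], -0.32], [[0, 0, -0.08], -0.4]], "gripper": 0.5}}

```text
clock: 1.72
tool_pos: [0.2603, -0.6229, 0.3569]
orientation: [-179.9, -0.0, -121.2]
force: [-0.1, -0.7, -0.1]
opening: 0.0597
gripper_force: 0.0
```

```bash
cat >> h.py <<'E'
def sh(dw,yaw):  # world shift (m) -> tool shares
    c,s=np.cos(np.radians(yaw)),np.sin(np.radians(yaw))
    return (np.array([c*dw[0]+s*dw[1],s*dw[0]-c*dw[1],-dw[2]])/.8).round(4)
E
python3 - <<'E'
from h import *
o=ctrl.get_obs();p=o["tool_pos"];y=o["orientation"][2];print(p,y)
T=np.array([.528,.112,.30]);yt=-26.5
d=T-p;n=4
for i in range(n):
    dy=min(35,yt-y); print(sh(d/n,y),"turn",round(-dy/90,4)); y+=dy
E
```

```text
[ 0.2602944  -0.62285654  0.35687291] -121.15903025337863
[-0.2398  0.0472  0.0178] turn -0.3889
[-0.2235 -0.0989  0.0178] turn -0.3889
[-0.1264 -0.2092  0.0178] turn -0.274
[-0.0276 -0.2428  0.0178] turn -0.0
```

Call:
{"name": "send_rows", "arguments": {"deltas": [[[-0.24, 0.047, 0.018], -0.389], [[-0.24, 0.047, 0.018], -0.389], [[-0.24, 0.047, 0.018], -0.389], [[-0.24, 0.047, 0.018], -0.389], [[-0.24, 0.047, 0.018], -0.389]]}}

```text
clock: 2.13
tool_pos: [0.3288, -0.4369, 0.3417]
orientation: [-180.0, 0.0, -86.1]
force: [0.5, 0.3, 0.2]
opening: 0.044
gripper_force: 0.0
```

Call:
{"name": "send_rows", "arguments": {"deltas": [[[-0.2235, -0.099, 0.018], -0.389], [[-0.2235, -0.099, 0.018], -0.389], [[-0.2235, -0.099, 0.018], -0.389], [[-0.2235, -0.099, 0.018], -0.389], [[-0.2235, -0.099, 0.018], -0.389]]}}

```text
clock: 2.55
tool_pos: [0.397, -0.2536, 0.3276]
orientation: [-179.9, -0.0, -51.1]
force: [0.8, -0.3, -0.1]
opening: 0.0435
gripper_force: 0.0
```

Call:
{"name": "send_rows", "arguments": {"deltas": [[[-0.126, -0.209, 0.018], -0.274], [[-0.126, -0.209, 0.018], -0.274], [[-0.126, -0.209, 0.018], -0.274], [[-0.126, -0.209, 0.018], -0.274], [[-0.126, -0.209, 0.018], -0.274]]}}

```text
clock: 2.97
tool_pos: [0.4653, -0.0703, 0.3132]
orientation: [-179.9, -0.0, -26.5]
force: [0.3, -0.9, 0.4]
opening: 0.0438
gripper_force: 0.0
```

Call:
{"name": "send_rows", "arguments": {"deltas": [[[-0.028, -0.243, 0.018], 0], [[-0.028, -0.243, 0.018], 0], [[-0.028, -0.243, 0.018], 0], [[-0.028, -0.243, 0.018], 0], [[-0.028, -0.243, 0.018], 0]]}}

```text
clock: 3.38
tool_pos: [0.5332, 0.1135, 0.2984]
orientation: [-180.0, -0.0, -26.8]
force: [1.4, -0.0, 0.7]
opening: 0.0439
gripper_force: 0.0
```

```bash
python3 - <<'E'
from h import *
o=ctrl.get_obs();p=o["tool_pos"];y=o["orientation"][2];print(p,y,o["joint_pos"].round(1))
print(sh(np.array([.528,.112,.252])-p,y))
E
```

```text
[0.53320675 0.11349493 0.29844685] -26.759030888136685 [ 32.6   8.1 -15.3   0.  -66.6  30.6]
[-0.005   0.0046  0.0581]
```

Call:
{"name": "send_rows", "arguments": {"deltas": [[[-0.005, 0.0046, 0.058], 0], [[-0.005, 0.0046, 0.058], 0], [[-0.005, 0.0046, 0.058], 0], [[-0.005, 0.0046, 0.058], 0], [[-0.005, 0.0046, 0.058], 0]]}}

```text
clock: 3.8
tool_pos: [0.5281, 0.1086, 0.2542]
orientation: [-179.9, -0.1, -26.9]
force: [0.0, -0.1, 0.4]
opening: 0.0439
gripper_force: 0.0
```

```bash
python3 - <<'E'
from h import *
o=ctrl.get_obs();p=o["tool_pos"];y=o["orientation"][2];print(p,y,o["moment"],o["force"])
s=ctrl.snapshot("side")
im=s["color"][:,:,::-1].copy()
c,sn=np.cos(np.radians(y)),np.sin(np.radians(y))
tip=p-[0,0,.066]
a=np.array([c,sn,0]);b=np.array([sn,-c,0])
print(proj(s,[tip,tip+.022*b,tip-.022*b,[.528,.112,.172],[.528,.112,.142]]))
cv2.imwrite("pics/g.png",cv2.resize(im[170:260,190:300],(770,630),interpolation=2)[:600])
E
```

```text
[0.52814937 0.10855677 0.25421571] -26.85984226288051 [-0.04762848  0.15780357 -0.05414828] [ 0.03371167 -0.06752524  0.44064908]
[[245.55598572 211.35496603]
 [252.50468234 204.79196572]
 [238.3249483  218.18463545]
 [245.24346532 218.92552566]
 [245.09206183 230.04437921]]
```

View pics/g.png

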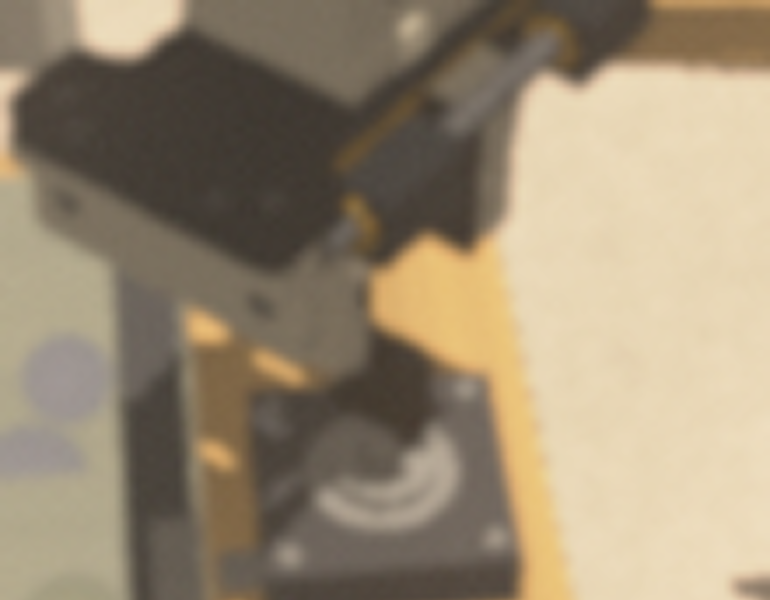

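```bash
python3 - <<'E'
from h import *
o=ctrl.get_obs();p=o["tool_pos"];y=o["orientation"][2];print(p,y)
print(sh(np.array([.528,.1115,.210])-p,y))
E
```

```text
[0.52815695 0.10858274 0.2542768 ] -26.868909351998305
[-0.0018 -0.0032  0.0553]
```

Call:
{"name": "send_rows", "arguments": {"deltas": [[[-0.0018, -0.0032, 0.028], 0], [[-0.0018, -0.0032, 0.055], 0], [[-0.0018, -0.0032, 0.055], 0], [[-0.0018, -0.0032, 0.055], 0], [[-0.0018, -0.0032, 0.055], 0]]}}

```text
clock: 4.27
tool_pos: [0.5281, 0.1118, 0.21]
orientation: [-179.9, -0.1, -26.8]
force: [-0.0, 0.3, 0.3]
opening: 0.0438
gripper_force: 0.0
```

Call:
{"name": "send_rows", "arguments": {"deltas": [[[0, 0, 0], 0], [[0, 0, 0], 0], [[0, 0, 0], 0], [[0, 0, 0], 0], [[0, 0, 0], 0]], "gripper": 0.22}}

```text
clock: 4.68
tool_pos: [0.5272, 0.1119, 0.2085]
orientation: [-180.0, -0.0, -26.8]
force: [0.3, 0.2, -0.7]
opening: 0.0203
gripper_force: 0.0
```

```bash
python3 - <<'E'
from h import *
o=ctrl.get_obs();print(o["tool_pos"],o["orientation"],o["moment"].round(3),o["force"].round(2),o["opening"])
s=ctrl.snapshot("side")
cv2.imwrite("pics/g2.png",cv2.resize(s["color"][180:260,200:300,::-1],(750,600),interpolation=2))
E
```

```text
[0.52722572 0.1119043  0.20850553] [-1.79974996e+02 -1.66682692e-02 -2.68288210e+01] [-0.047  0.143  0.029] [ 0.25  0.23 -0.67] 0.020318670368634988
```

View pics/g2.png

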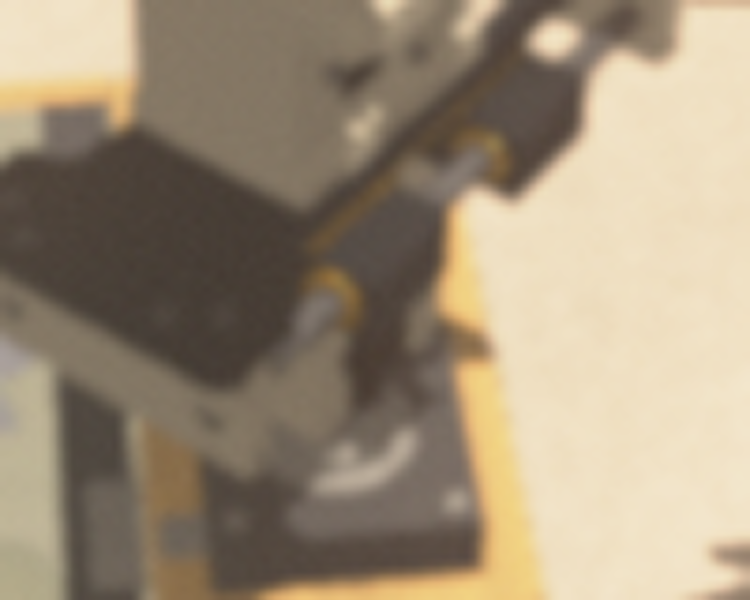

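The fingers straddle the bow with no contact at 20 mm. Closing gently next.

Call:
{"name": "send_rows", "arguments": {"deltas": [[[0, 0, 0], 0], [[0, 0, 0], 0], [[0, 0, 0], 0], [[0, 0, 0], 0], [[0, 0, 0], 0]], "gripper": 0.13}}

```text
clock: 5.15
tool_pos: [0.5271, 0.1119, 0.2081]
orientation: [180.0, 0.0, -26.8]
force: [-0.7, 0.4, -0.2]
opening: 0.0118
gripper_force: 0.0
```

Call:
{"name": "send_rows", "arguments": {"deltas": [[[0, 0, 0], 0], [[0, 0, 0], 0], [[0, 0, 0], 0], [[0, 0, 0], 0], [[0, 0, 0], 0]], "gripper": 0.0}}

```text
clock: 5.57
tool_pos: [0.5271, 0.1118, 0.2081]
orientation: [180.0, 0.0, -26.8]
force: [-0.3, -0.4, -0.3]
opening: 0.0087
gripper_force: 30.0
```

```bash
cat > st.py <<'E'
from h import *
o=ctrl.get_obs();y=o["orientation"][2]
F=o["force"];M=o["moment"]
print("t",o["clock"],"p",o["tool_pos"].round(4),"rpy",o["orientation"].round(2),"F",F.round(2),"M",M.round(3),"op",round(o["opening"],4),round(o["gripper_force"],1),"Ftool",(sh(F,y)*.8).round(2))
E
python3 st.py
```

```text
t 5.5667 p [0.5271 0.1118 0.2081] rpy [179.99   0.   -26.83] F [-0.28 -0.39 -0.34] M [-0.127  0.185  0.026] op 0.0087 30.0 Ftool [-0.07  0.47  0.34]
```

Call:
{"name": "send_rows", "arguments": {"deltas": [[[0, 0, 0], 0.03], [[0, 0, 0], 0.06], [[0, 0, 0], 0.09], [[0, 0, 0], 0.12], [[0, 0, 0], 0.12]]}}

```text
clock: 5.98
tool_pos: [0.5273, 0.1119, 0.2082]
orientation: [-180.0, -0.0, -37.8]
force: [1.1, 0.4, 0.4]
opening: 0.0089
gripper_force: 30.0
```

```bash
cat >> st.py <<'E'
import sys
n=int(sys.argv[1]) if len(sys.argv)>1 else 0
if n:
    L=[np.r_[o["force"],o["moment"]]]
    for i in range(n): ctrl.snapshot("top"); q=ctrl.get_obs(); L.append(np.r_[q["force"],q["moment"]])
    L=np.array(L); m=L.mean(0); print("mean",m.round(3),"std",L.std(0).round(3)); print("tool xy mean F",(sh(m[:3],y)*.8).round(2))
E
python3 st.py 4
```

```text
t 5.9833 p [0.5273 0.1119 0.2082] rpy [-1.7998e+02 -1.0000e-02 -3.7750e+01] F [1.13 0.39 0.43] M [ 0.086 -0.009 -0.001] op 0.0089 30.0 Ftool [ 0.66 -1.   -0.43]
mean [ 0.963  0.698 -0.038  0.092 -0.048  0.015] std [0.279 0.289 0.337 0.004 0.029 0.012]
tool xy mean F [ 0.33 -1.14  0.04]
```

Call:
{"name": "send_rows", "arguments": {"deltas": [[[0, 0, 0], 0.03], [[0, 0, 0], 0.06], [[0, 0, 0], 0.09], [[0, 0, 0], 0.12], [[0, 0, 0], 0.12]]}}

```text
clock: 6.6
tool_pos: [0.5275, 0.1121, 0.2083]
orientation: [-180.0, -0.0, -48.5]
force: [1.4, 0.4, -0.5]
opening: 0.0093
gripper_force: 30.0
```

```bash
python3 st.py 3
```

```text
t 6.6 p [0.5275 0.1121 0.2083] rpy [-1.7995e+02 -1.0000e-02 -4.8490e+01] F [ 1.44  0.36 -0.54] M [ 0.419 -0.405  0.082] op 0.0093 30.0 Ftool [ 0.69 -1.31  0.54]
mean [ 1.374  1.275 -1.286  0.48  -0.502  0.054] std [0.109 0.63  0.592 0.043 0.062 0.019]
tool xy mean F [-0.04 -1.87  1.29]
```

Call:
{"name": "send_rows", "arguments": {"deltas": [[[0, 0, 0], 0.03], [[0, 0, 0], 0.06], [[0, 0, 0], 0.09], [[0, 0, 0], 0.12], [[0, 0, 0], 0.12]]}}

```text
clock: 7.17
tool_pos: [0.5278, 0.1123, 0.2084]
orientation: [-179.9, 0.0, -59.3]
force: [3.2, 2.8, -0.8]
opening: 0.0089
gripper_force: 30.0
```

```bash
python3 st.py 3
```

```text
t 7.1667 p [0.5278 0.1123 0.2084] rpy [-179.9     0.    -59.26] F [ 3.15  2.82 -0.76] M [ 0.987 -1.135  0.051] op 0.0089 30.0 Ftool [-0.81 -4.15  0.76]
mean [ 3.586  3.041 -1.787  1.093 -1.294  0.041] std [0.315 0.35  0.69  0.081 0.121 0.035]
tool xy mean F [-0.78 -4.64  1.79]
```

```bash
python3 -c "
from h import *
print(sh([.0011,.0012,0],-59.3))"
```

```text
[-0.0006 -0.0019  0.    ]
```

Call:
{"name": "send_rows", "arguments": {"deltas": [[[-0.0006, -0.002, 0], 0], [[-0.0006, -0.002, 0], 0], [[-0.0006, -0.002, 0], 0], [[-0.0006, -0.002, 0], 0], [[-0.0006, -0.002, 0], 0]]}}

```text
clock: 7.73
tool_pos: [0.528, 0.1127, 0.2082]
orientation: [180.0, -0.0, -59.2]
force: [-0.6, -0.2, 2.3]
opening: 0.0087
gripper_force: 30.0
```

```bash
python3 st.py 3
```

```text
t 7.7333 p [0.528  0.1127 0.2082] rpy [ 1.7995e+02 -1.0000e-02 -5.9220e+01] F [-0.56 -0.2   2.29] M [-0.401  0.063 -0.003] op 0.0087 30.0 Ftool [-0.11  0.58 -2.29]
mean [-0.407 -1.005  2.123 -0.501  0.137  0.032] std [0.369 0.777 0.187 0.076 0.079 0.029]
tool xy mean F [ 0.66  0.86 -2.12]
```

Call:
{"name": "send_rows", "arguments": {"deltas": [[[0, -0.0001, 0], 0.03], [[0, -0.0002, 0], 0.06], [[0, -0.0003, 0], 0.09], [[0, -0.0005, 0], 0.12], [[0, -0.0005, 0], 0.12]]}}

```text
clock: 8.3
tool_pos: [0.5284, 0.1131, 0.2081]
orientation: [180.0, -0.0, -70.2]
force: [-0.3, -0.5, 2.1]
opening: 0.0088
gripper_force: 30.0
```

```bash
python3 st.py 3
```

```text
t 8.3 p [0.5284 0.1131 0.2081] rpy [179.96  -0.   -70.16] F [-0.35 -0.53  2.12] M [-0.38   0.131  0.05 ] op 0.0088 30.0 Ftool [ 0.38  0.51 -2.12]
mean [-0.584 -1.057  1.844 -0.477  0.204  0.021] std [0.466 0.403 0.369 0.056 0.05  0.04 ]
tool xy mean F [ 0.8   0.91 -1.84]
```

Call:
{"name": "send_rows", "arguments": {"deltas": [[[0, -0.0001, 0], 0.02], [[0, -0.0002, 0], 0.04], [[0, -0.0003, 0], 0.06], [[0, -0.0004, 0], 0.08], [[0, -0.0004, 0], 0.08]]}}

```text
clock: 8.87
tool_pos: [0.5286, 0.1133, 0.208]
orientation: [180.0, -0.0, -77.2]
force: [-1.5, -1.0, 1.6]
opening: 0.0088
gripper_force: 30.0
```

```bash
python3 st.py 3
```

```text
t 8.8667 p [0.5286 0.1133 0.208 ] rpy [179.96  -0.   -77.25] F [-1.47 -0.98  1.62] M [-0.286  0.605 -0.016] op 0.0088 30.0 Ftool [ 0.63  1.65 -1.62]
mean [-1.249 -0.71   1.623 -0.322  0.612  0.008] std [0.228 0.237 0.238 0.021 0.041 0.016]
tool xy mean F [ 0.42  1.37 -1.62]
```

```bash
python3 - <<'E'
from h import *
s=ctrl.snapshot("side");a=cv2.imread("pics/s0.png")
f=lambda im:cv2.resize(im[205:265,195:275],(400,300),interpolation=2)
im=s["color"][:,:,::-1]
cv2.imwrite("pics/b1.png",np.hstack([f(a),f(im)]))
E
```

```text
(no output)
```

View pics/b1.png

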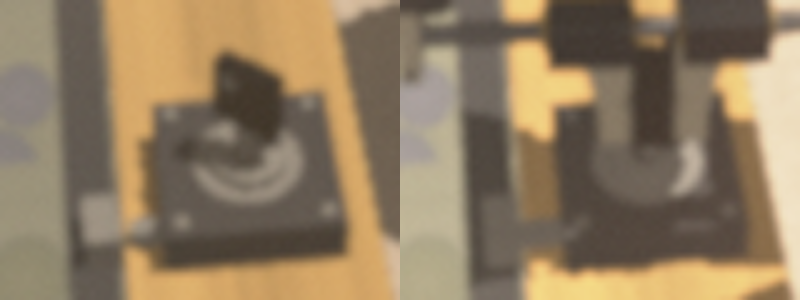

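Call:
{"name": "send_rows", "arguments": {"deltas": [[[0, 0, 0], 0.01], [[0, 0, 0], 0.02], [[0, 0, 0], 0.03], [[0, -0.0001, 0], 0.04], [[0, -0.0001, 0], 0.05]]}}

```text
clock: 9.48
tool_pos: [0.5288, 0.1134, 0.208]
orientation: [180.0, 0.0, -81.8]
force: [-2.5, -0.2, 2.0]
opening: 0.0088
gripper_force: 30.0
```

```bash
python3 st.py 4
```

```text
t 9.4833 p [0.5288 0.1134 0.208 ] rpy [179.98   0.   -81.83] F [-2.46 -0.19  2.03] M [-0.091  0.932  0.053] op 0.0088 30.0 Ftool [-0.17  2.46 -2.03]
mean [-2.158  0.041  1.035 -0.048  1.009  0.042] std [0.289 0.483 0.657 0.033 0.052 0.015]
tool xy mean F [-0.35  2.13 -1.03]
```

Call:
{"name": "send_rows", "arguments": {"deltas": [[[0, 0, 0], 0.01], [[0, 0, 0], 0.02], [[0, 0.0002, 0], 0.03], [[0, 0.0003, 0], 0.04], [[0, 0.0003, 0], 0.05]]}}

```text
clock: 10.1
tool_pos: [0.5289, 0.1135, 0.2081]
orientation: [-180.0, 0.0, -86.3]
force: [-1.1, 1.0, -0.3]
opening: 0.0086
gripper_force: 30.0
```

```bash
python3 st.py 4
```

```text
t 10.1 p [0.5289 0.1135 0.2081] rpy [-1.7998e+02  1.0000e-02 -8.6320e+01] F [-1.07  1.   -0.26] M [0.127 0.596 0.093] op 0.0086 30.0 Ftool [-1.07  1.01  0.26]
mean [-0.934  0.583 -0.826  0.208  0.555  0.034] std [0.284 0.283 0.617 0.052 0.045 0.038]
tool xy mean F [-0.64  0.9   0.83]
```

Call:
{"name": "send_rows", "arguments": {"deltas": [[[0, 0, 0], 0.01], [[0, 0, 0], 0.02], [[0, 0, 0], 0.03], [[0, -0.0001, 0], 0.04], [[0, -0.0001, 0], 0.05]]}}

```text
clock: 10.72
tool_pos: [0.529, 0.1134, 0.2082]
orientation: [-180.0, 0.0, -90.8]
force: [0.7, -0.1, -0.5]
opening: 0.0087
gripper_force: 30.0
```

```bash
python3 st.py 4
```

```text
t 10.7167 p [0.529  0.1134 0.2082] rpy [-179.98    0.    -90.83] F [ 0.66 -0.08 -0.51] M [ 0.083 -0.057  0.006] op 0.0087 30.0 Ftool [ 0.07 -0.67  0.51]
mean [ 0.68   0.042 -1.372  0.101 -0.128  0.039] std [0.641 0.263 0.574 0.05  0.053 0.03 ]
tool xy mean F [-0.05 -0.68  1.37]
```

Call:
{"name": "send_rows", "arguments": {"deltas": [[[0, 0, 0], 0.01], [[0, 0, 0], 0.02], [[0, -0.0001, 0], 0.03], [[0, -0.0002, 0], 0.04], [[0, -0.0002, 0], 0.04]]}}

```text
clock: 11.33
tool_pos: [0.5291, 0.1134, 0.2082]
orientation: [-180.0, 0.0, -94.4]
force: [0.6, 0.6, -1.5]
opening: 0.0088
gripper_force: 30.0
```

```bash
python3 st.py 4
```

```text
t 11.3333 p [0.5291 0.1134 0.2082] rpy [-179.99    0.    -94.41] F [ 0.58  0.62 -1.54] M [ 0.068 -0.341  0.026] op 0.0088 30.0 Ftool [-0.66 -0.53  1.54]
mean [ 1.298 -0.007 -1.573  0.057 -0.422  0.051] std [0.41  0.346 0.268 0.02  0.044 0.014]
tool xy mean F [-0.09 -1.29  1.57]
```

Call:
{"name": "send_rows", "arguments": {"deltas": [[[0, 0, 0], 0.01], [[0, -0.0001, 0], 0.02], [[0, -0.0003, 0], 0.03], [[0, -0.0004, 0], 0.04], [[0, -0.0004, 0], 0.04]]}}

```text
clock: 11.95
tool_pos: [0.5292, 0.1133, 0.2082]
orientation: [180.0, -0.0, -98.0]
force: [0.7, 0.1, 0.2]
opening: 0.0088
gripper_force: 30.0
```

```bash
python3 st.py 4
```

```text
t 11.95 p [0.5292 0.1133 0.2082] rpy [ 1.7998e+02 -1.0000e-02 -9.8010e+01] F [0.66 0.1  0.24] M [0.123 0.122 0.172] op 0.0088 30.0 Ftool [-0.19 -0.64 -0.24]
mean [-0.088 -0.016  0.531  0.145  0.233  0.155] std [0.595 0.782 0.604 0.011 0.078 0.024]
tool xy mean F [ 0.03  0.08 -0.53]
```

Call:
{"name": "send_rows", "arguments": {"deltas": [[[0, 0, 0], 0.004], [[0, 0, 0], 0.008], [[0, 0, 0], 0.012], [[0, 0, 0], 0.012], [[0, 0, 0], 0.012]]}}

```text
clock: 12.57
tool_pos: [0.5292, 0.1134, 0.2082]
orientation: [180.0, -0.0, -99.0]
force: [-1.2, 0.7, 0.7]
opening: 0.0088
gripper_force: 30.0
```

```bash
python3 st.py 4
```

```text
t 12.5667 p [0.5292 0.1134 0.2082] rpy [179.99  -0.   -99.01] F [-1.19  0.72  0.67] M [0.324 0.648 0.161] op 0.0088 30.0 Ftool [-0.53  1.29 -0.67]
mean [-1.26   0.423  1.533  0.306  0.714  0.183] std [0.274 0.248 0.452 0.022 0.062 0.031]
tool xy mean F [-0.22  1.31 -1.53]
```

Call:
{"name": "send_rows", "arguments": {"deltas": [[[0, 0, 0], 0.005], [[0, 0, 0], 0.01], [[0, 0, 0], 0.015], [[0, 0, 0], 0.015], [[0, 0, 0], 0.015]]}}

```text
clock: 13.18
tool_pos: [0.5293, 0.1133, 0.2082]
orientation: [180.0, -0.0, -100.4]
force: [-1.6, 0.9, 2.5]
opening: 0.0092
gripper_force: 30.0
```

```bash
python3 st.py 4
```

```text
t 13.1833 p [0.5293 0.1133 0.2082] rpy [ 179.99   -0.   -100.36] F [-1.64  0.95  2.47] M [0.217 0.872 0.251] op 0.0092 30.0 Ftool [-0.64  1.78 -2.47]
mean [-1.506  0.357  1.859  0.224  0.923  0.242] std [0.402 0.526 0.565 0.022 0.029 0.015]
tool xy mean F [-0.08  1.55 -1.86]
```

```bash
cat > pl.py <<'E'
from h import *
import sys
A=np.array([.5290,.1109]);e=.0021
x=lambda y:np.array([np.cos(np.radians(y)),np.sin(np.radians(y))])
ys=[float(v) for v in sys.argv[1:]]
for a,b in zip(ys,ys[1:]):
    d=-e*(x(b)-x(a)); print(a,b,sh([d[0],d[1],0],a),"turn",round((a-b)/90,4))
E
python3 pl.py -100.4 -74 -50 -26 -8 16
```

```text
-100.4 -74.0 [0.0003 0.0012 0.    ] turn -0.2933
-74.0 -50.0 [0.0002 0.0011 0.    ] turn -0.2667
-50.0 -26.0 [0.0002 0.0011 0.    ] turn -0.2667
-26.0 -8.0 [0.0001 0.0008 0.    ] turn -0.2
-8.0 16.0 [0.0002 0.0011 0.    ] turn -0.2667
```

Call:
{"name": "send_rows", "arguments": {"deltas": [[[0, 0.0002, 0], -0.06], [[0.0001, 0.0005, 0], -0.12], [[0.0002, 0.0007, 0], -0.18], [[0.0003, 0.001, 0], -0.24], [[0.0003, 0.0012, 0], -0.293]]}}

```text
clock: 13.8
tool_pos: [0.5286, 0.1133, 0.2081]
orientation: [-180.0, 0.0, -73.7]
force: [-0.5, 0.2, 0.7]
opening: 0.0092
gripper_force: 30.0
```

```bash
python3 st.py 2
```

```text
t 13.8 p [0.5286 0.1133 0.2081] rpy [-179.97    0.    -73.74] F [-0.49  0.2   0.66] M [-0.037  0.162  0.078] op 0.0092 30.0 Ftool [-0.33  0.42 -0.66]
mean [-0.383  0.52   0.284 -0.021  0.118  0.03 ] std [0.093 0.253 0.322 0.023 0.034 0.036]
tool xy mean F [-0.61  0.22 -0.28]
```

Call:
{"name": "send_rows", "arguments": {"deltas": [[[0, 0.0002, 0], -0.055], [[0.0001, 0.0004, 0], -0.11], [[0.0001, 0.0007, 0], -0.165], [[0.0002, 0.0009, 0], -0.22], [[0.0002, 0.0011, 0], -0.267]]}}

```text
clock: 14.32
tool_pos: [0.5277, 0.1129, 0.2081]
orientation: [-180.0, -0.0, -49.9]
force: [-0.2, -0.4, 0.2]
opening: 0.0086
gripper_force: 30.0
```

```bash
python3 st.py 2
```

```text
t 14.3167 p [0.5277 0.1129 0.2081] rpy [-1.7999e+02 -1.0000e-02 -4.9920e+01] F [-0.25 -0.45  0.15] M [-0.115  0.166  0.043] op 0.0086 30.0 Ftool [ 0.18  0.48 -0.15]
mean [ 0.06  -0.247  0.421 -0.069  0.126  0.022] std [0.354 0.558 0.201 0.033 0.039 0.015]
tool xy mean F [ 0.23  0.11 -0.42]
```

Call:
{"name": "send_rows", "arguments": {"deltas": [[[0, 0.0002, 0], -0.055], [[0.0001, 0.0004, 0], -0.11], [[0.0001, 0.0007, 0], -0.165], [[0.0002, 0.0009, 0], -0.22], [[0.0002, 0.0011, 0], -0.267]]}}

```text
clock: 14.83
tool_pos: [0.5271, 0.1122, 0.2081]
orientation: [-180.0, -0.0, -26.0]
force: [-0.0, 0.3, -0.5]
opening: 0.0087
gripper_force: 30.0
```

Call:
{"name": "send_rows", "arguments": {"deltas": [[[0, 0.0002, 0], -0.045], [[0, 0.0004, 0], -0.09], [[0.0001, 0.0005, 0], -0.13], [[0.0001, 0.0005, 0], -0.13], [[0.0001, 0.0005, 0], -0.13]]}}

```text
clock: 15.25
tool_pos: [0.5269, 0.1118, 0.2081]
orientation: [-180.0, -0.0, -14.5]
force: [0.3, -0.3, -0.2]
opening: 0.0085
gripper_force: 30.0
```

```bash
python3 st.py 3
```

```text
t 15.25 p [0.5269 0.1118 0.2081] rpy [-180.     -0.    -14.53] F [ 0.34 -0.26 -0.17] M [-0.121  0.17   0.023] op 0.0085 30.0 Ftool [0.4  0.16 0.17]
mean [ 0.262 -0.48  -0.121 -0.148  0.147 -0.011] std [0.5   0.202 0.052 0.033 0.032 0.021]
tool xy mean F [0.37 0.4  0.12]
```

Call:
{"name": "send_rows", "arguments": {"deltas": [[[0, 0, -0.001], 0], [[0, 0, -0.002], 0], [[0, 0, -0.003], 0], [[0, 0, -0.0035], 0], [[0, 0, -0.0035], 0]]}}

```text
clock: 15.82
tool_pos: [0.5268, 0.1118, 0.2109]
orientation: [-180.0, 0.0, -14.3]
force: [-0.1, -0.6, -1.6]
opening: 0.0086
gripper_force: 30.0
```

```bash
python3 st.py 3; python3 pl.py -14 -11 -8 0 8
```

```text
t 15.8167 p [0.5268 0.1118 0.2109] rpy [-180.      0.    -14.25] F [-0.15 -0.62 -1.63] M [-0.003 -0.13  -0.027] op 0.0086 30.0 Ftool [0.01 0.64 1.63]
mean [ 4.140e-01 -7.700e-02 -2.418e+00 -2.600e-02 -1.050e-01  2.000e-03] std [0.475 0.353 0.474 0.022 0.028 0.034]
tool xy mean F [ 0.42 -0.03  2.42]
-14.0 -11.0 [0.     0.0001 0.    ] turn -0.0333
-11.0 -8.0 [0.     0.0001 0.    ] turn -0.0333
-8.0 0.0 [0.     0.0004 0.    ] turn -0.0889
0.0 8.0 [0.     0.0004 0.    ] turn -0.0889
```

Call:
{"name": "send_rows", "arguments": {"deltas": [[[0, 0.0001, -0.0006], -0.02], [[0, 0.0002, -0.0006], -0.04], [[0, 0.0003, -0.0006], -0.06], [[0, 0.0004, -0.0006], -0.08], [[0, 0.0004, -0.0006], -0.08]]}}

```text
clock: 16.38
tool_pos: [0.5266, 0.1117, 0.211]
orientation: [-180.0, 0.0, -7.0]
force: [1.3, 2.0, -5.8]
opening: 0.0092
gripper_force: 30.0
```

```bash
python3 st.py 3
```

```text
t 16.3833 p [0.5266 0.1117 0.211 ] rpy [-1.7998e+02  3.0000e-02 -6.9700e+00] F [ 1.29  1.97 -5.82] M [ 0.625 -0.283  0.055] op 0.0092 30.0 Ftool [ 1.04 -2.11  5.82]
mean [ 1.281e+00  2.355e+00 -6.195e+00  7.820e-01 -3.390e-01 -2.000e-03] std [0.257 0.294 0.427 0.108 0.064 0.042]
tool xy mean F [ 0.99 -2.49  6.2 ]
```

Call:
{"name": "send_rows", "arguments": {"deltas": [[[0, 0.0001, 0], -0.02], [[0, 0.0001, 0], -0.04], [[0, 0.0002, 0], -0.06], [[0, 0.0002, 0], -0.06], [[0, 0.0002, 0], -0.06]]}}

```text
clock: 16.95
tool_pos: [0.5266, 0.1114, 0.2111]
orientation: [-180.0, 0.0, -1.7]
force: [2.4, 2.7, -8.2]
opening: 0.009
gripper_force: 30.0
```

```bash
python3 st.py 3
```

```text
t 16.95 p [0.5266 0.1114 0.2111] rpy [-1.7999e+02  2.0000e-02 -1.7300e+00] F [ 2.39  2.68 -8.16] M [ 0.941 -0.456 -0.036] op 0.009 30.0 Ftool [ 2.3  -2.75  8.16]
mean [ 2.072  2.489 -8.671  1.014 -0.477 -0.026] std [0.382 0.341 0.533 0.052 0.019 0.025]
tool xy mean F [ 2.   -2.55  8.67]
```

Call:
{"name": "send_rows", "arguments": {"deltas": [[[0, 0, 0.0003], -0.02], [[0, 0, 0.0003], -0.04], [[0, 0, 0.0003], -0.06], [[0, 0, 0.0003], -0.06], [[0, 0, 0.0003], -0.06]]}}

```text
clock: 17.52
tool_pos: [0.5266, 0.1112, 0.2111]
orientation: [180.0, 0.0, 3.7]
force: [1.4, 0.3, -8.1]
opening: 0.0085
gripper_force: 30.0
```

```bash
python3 st.py 3
```

```text
t 17.5167 p [0.5266 0.1112 0.2111] rpy [1.7999e+02 3.0000e-02 3.6800e+00] F [ 1.39  0.34 -8.1 ] M [ 0.489 -0.339 -0.04 ] op 0.0085 30.0 Ftool [ 1.4  -0.25  8.1 ]
mean [ 1.295  0.772 -7.915  0.432 -0.287 -0.028] std [0.211 0.26  0.388 0.049 0.045 0.018]
tool xy mean F [ 1.34 -0.69  7.92]
```

Call:
{"name": "send_rows", "arguments": {"deltas": [[[0, 0, 0.0003], -0.02], [[0, 0.0001, 0.0003], -0.04], [[0, 0.0001, 0.0003], -0.06], [[0, 0.0001, 0.0003], -0.06], [[0, 0.0001, 0.0003], -0.06]]}}

```text
clock: 18.08
tool_pos: [0.5267, 0.1111, 0.211]
orientation: [180.0, 0.0, 9.1]
force: [0.8, 0.8, -7.0]
opening: 0.0089
gripper_force: 30.0
```

```bash
python3 st.py 3
```

```text
t 18.0833 p [0.5267 0.1111 0.211 ] rpy [1.7998e+02 1.0000e-02 9.0900e+00] F [ 0.82  0.82 -7.02] M [-0.002 -0.272 -0.018] op 0.0089 30.0 Ftool [ 0.94 -0.69  7.02]
mean [ 1.042 -0.072 -6.847 -0.059 -0.233 -0.018] std [0.184 0.588 0.232 0.083 0.046 0.012]
tool xy mean F [1.02 0.24 6.85]
```

Call:
{"name": "send_rows", "arguments": {"deltas": [[[0, 0.0001, 0], -0.02], [[0, 0.0001, 0], -0.04], [[0, 0.0002, 0], -0.06], [[0, 0.0002, 0], -0.06], [[0, 0.0002, 0], -0.06]]}}

```text
clock: 18.65
tool_pos: [0.527, 0.111, 0.2111]
orientation: [180.0, -0.0, 14.5]
force: [1.5, -0.8, -7.9]
opening: 0.0085
gripper_force: 30.0
```

```bash
python3 st.py 3
```

```text
t 18.65 p [0.527  0.111  0.2111] rpy [ 1.7999e+02 -2.0000e-02  1.4490e+01] F [ 1.52 -0.76 -7.89] M [-0.311 -0.798  0.026] op 0.0085 30.0 Ftool [1.28 1.12 7.89]
mean [ 2.111e+00 -4.160e-01 -7.140e+00 -3.660e-01 -9.270e-01  3.000e-03] std [0.443 0.684 0.519 0.036 0.076 0.022]
tool xy mean F [1.94 0.93 7.14]
```

Call:
{"name": "send_rows", "arguments": {"deltas": [[[0.0002, 0.0001, 0], -0.02], [[0.0003, 0.0002, 0], -0.04], [[0.0004, 0.0004, 0], -0.06], [[0.0004, 0.0004, 0], -0.06], [[0.0004, 0.0004, 0], -0.06]]}}

```text
clock: 19.22
tool_pos: [0.5273, 0.1109, 0.2111]
orientation: [180.0, -0.0, 19.9]
force: [2.3, -0.5, -7.0]
opening: 0.0089
gripper_force: 30.0
```

```bash
python3 st.py 3
```

```text
t 19.2167 p [0.5273 0.1109 0.2111] rpy [ 1.800e+02 -2.000e-02  1.989e+01] F [ 2.3  -0.48 -7.03] M [-0.273 -0.948 -0.039] op 0.0089 30.0 Ftool [2.   1.24 7.03]
mean [ 2.247 -0.282 -6.785 -0.251 -0.95  -0.039] std [0.436 0.312 0.586 0.02  0.038 0.007]
tool xy mean F [2.02 1.03 6.78]
```

Call:
{"name": "send_rows", "arguments": {"deltas": [[[0.0003, 0.0002, 0], -0.02], [[0.0005, 0.0003, 0], -0.04], [[0.0007, 0.0004, 0], -0.06], [[0.0007, 0.0004, 0], -0.06], [[0.0007, 0.0004, 0], -0.06]]}}

```text
clock: 19.78
tool_pos: [0.5276, 0.1107, 0.211]
orientation: [-180.0, 0.0, 25.3]
force: [0.4, -0.0, -4.2]
opening: 0.0089
gripper_force: 30.0
```

```bash
python3 st.py 3
```

```text
t 19.7833 p [0.5276 0.1107 0.211 ] rpy [-1.800e+02  2.000e-02  2.529e+01] F [ 0.41 -0.03 -4.18] M [-0.239 -0.153 -0.003] op 0.0089 30.0 Ftool [0.36 0.2  4.18]
mean [ 0.841 -0.234 -3.986 -0.245 -0.023 -0.005] std [0.304 0.207 0.344 0.01  0.105 0.034]
tool xy mean F [0.66 0.57 3.99]
```

Call:
{"name": "send_rows", "arguments": {"deltas": [[[0, 0.0001, 0], -0.02], [[0, 0.0002, 0], -0.04], [[0, 0.0002, 0], -0.05], [[0, 0.0002, 0], -0.05], [[0, 0.0002, 0], -0.05]]}}

```text
clock: 20.35
tool_pos: [0.5278, 0.1106, 0.2111]
orientation: [180.0, 0.0, 29.8]
force: [0.1, -0.8, -3.1]
opening: 0.0086
gripper_force: 30.0
```

```bash
python3 st.py 3
```

```text
t 20.35 p [0.5278 0.1106 0.2111] rpy [1.800e+02 1.000e-02 2.981e+01] F [ 0.1  -0.83 -3.14] M [-0.4    0.269 -0.005] op 0.0086 30.0 Ftool [-0.32  0.77  3.14]
mean [-0.249 -0.908 -2.906 -0.463  0.342 -0.045] std [0.384 0.249 0.203 0.037 0.054 0.024]
tool xy mean F [-0.67  0.66  2.91]
```

Call:
{"name": "send_rows", "arguments": {"deltas": [[[0, 0, -0.0004], 0], [[0, 0, -0.0008], 0], [[0, 0, -0.0008], 0], [[0, 0, -0.0008], 0], [[0, 0, -0.0008], 0]]}}

```text
clock: 20.92
tool_pos: [0.5278, 0.1105, 0.2113]
orientation: [-180.0, 0.0, 29.9]
force: [0.8, -0.9, -6.7]
opening: 0.0089
gripper_force: 30.0
```

```bash
python3 st.py 3
```

```text
t 20.9167 p [0.5278 0.1105 0.2113] rpy [-1.800e+02  3.000e-02  2.986e+01] F [ 0.83 -0.91 -6.66] M [-0.544 -0.224 -0.037] op 0.0089 30.0 Ftool [0.27 1.2  6.66]
mean [ 0.644 -1.346 -7.007 -0.566 -0.196 -0.036] std [0.133 0.59  0.223 0.018 0.033 0.008]
tool xy mean F [-0.11  1.49  7.01]
```

Call:
{"name": "send_rows", "arguments": {"deltas": [[[0, 0.0001, 0], -0.015], [[0, 0.0002, 0], -0.03], [[0, 0.0002, 0], -0.045], [[0, 0.0002, 0], -0.05], [[0, 0.0002, 0], -0.05]]}}

```text
clock: 21.48
tool_pos: [0.528, 0.1103, 0.212]
orientation: [180.0, -0.0, 34.4]
force: [-1.8, -2.1, -0.6]
opening: 0.0087
gripper_force: 30.0
```

```bash
python3 st.py 3
```

```text
t 21.4833 p [0.528  0.1103 0.212 ] rpy [ 1.7998e+02 -1.0000e-02  3.4420e+01] F [-1.79 -2.08 -0.6 ] M [-1.073  0.669  0.012] op 0.0087 30.0 Ftool [-2.65  0.7   0.6 ]
mean [-1.948 -2.222 -0.123 -1.144  0.779  0.02 ] std [0.317 0.775 0.864 0.047 0.084 0.016]
tool xy mean F [-2.86  0.73  0.12]
```

The key released near yaw 33–34°. I'll centre it in the notch and lift a little.

Call:
{"name": "send_rows", "arguments": {"deltas": [[[-0.0005, 0, 0], -0.015], [[-0.0006, 0.0001, 0], -0.03], [[-0.0006, 0.0001, -0.001], -0.03], [[-0.0006, 0.0001, -0.002], -0.03], [[-0.0006, 0.0001, -0.003], -0.03]]}}

```text
clock: 22.05
tool_pos: [0.5279, 0.1102, 0.2141]
orientation: [180.0, -0.0, 37.1]
force: [1.0, -2.3, -1.8]
opening: 0.009
gripper_force: 30.0
```

```bash
python3 st.py 3
```

```text
t 22.05 p [0.5279 0.1102 0.2141] rpy [ 1.7999e+02 -3.0000e-02  3.7060e+01] F [ 1.   -2.29 -1.76] M [-1.074 -0.37   0.031] op 0.009 30.0 Ftool [-0.59  2.43  1.76]
mean [ 1.082 -1.784 -1.381 -1.041 -0.257 -0.016] std [0.415 0.71  0.536 0.037 0.069 0.032]
tool xy mean F [-0.21  2.08  1.38]
```

Call:
{"name": "send_rows", "arguments": {"deltas": [[[0, 0.0005, -0.002], 0], [[0, 0.0005, -0.004], 0], [[0, 0.0005, -0.006], 0], [[0, 0.0005, -0.008], 0], [[0, 0.0005, -0.01], 0]]}}

```text
clock: 22.62
tool_pos: [0.5279, 0.11, 0.2223]
orientation: [-180.0, -0.0, 37.1]
force: [-0.3, 0.4, -0.8]
opening: 0.0089
gripper_force: 30.0
```

```bash
python3 st.py 2
```

```text
t 22.6167 p [0.5279 0.11   0.2223] rpy [-1.7999e+02 -3.0000e-02  3.7070e+01] F [-0.3   0.36 -0.82] M [-0.15   0.114 -0.023] op 0.0089 30.0 Ftool [-0.02 -0.47  0.82]
mean [ 0.241 -0.122 -0.564 -0.183  0.161  0.003] std [0.389 0.39  0.32  0.023 0.092 0.019]
tool xy mean F [0.12 0.24 0.56]
```

Call:
{"name": "send_rows", "arguments": {"deltas": [[[0, 0, -0.006], 0], [[0, 0, -0.012], 0], [[0, 0, -0.018], 0], [[0, 0, -0.024], 0], [[0, 0, -0.03], 0]]}}

```text
clock: 23.13
tool_pos: [0.528, 0.1099, 0.2467]
orientation: [180.0, -0.0, 37.1]
force: [-0.0, -0.2, 0.9]
opening: 0.0089
gripper_force: 30.0
```

```bash
python3 st.py 1; python3 - <<'E'
from h import *
o=ctrl.get_obs();p=o["tool_pos"];y=o["orientation"][2]
print(sh([0,0,.31-p[2]],y))
s=ctrl.snapshot("side");t=ctrl.snapshot("top")
cv2.imwrite("pics/l1.png",np.hstack([cv2.resize(s["color"][185:265,195:295,::-1],(400,320),interpolation=2),cv2.resize(t["color"][130:270,300:475,::-1],(400,320),interpolation=2)]))
d=np.array([.45,-.325,0])-p
for i in range(3):
    print(sh([d[0]/3,d[1]/3,0],y)); y-=9
E
```

```text
t 23.1333 p [0.528  0.1099 0.2467] rpy [ 1.800e+02 -3.000e-02  3.707e+01] F [-0.   -0.16  0.93] M [-0.115  0.068 -0.019] op 0.0089 30.0 Ftool [-0.1   0.13 -0.93]
mean [ 0.479 -0.235  0.665 -0.088  0.038 -0.014] std [0.482 0.072 0.26  0.027 0.03  0.005]
tool xy mean F [ 0.24  0.48 -0.66]
[ 0.      0.     -0.0778]
[-0.1353  0.1249  0.    ]
[-0.1141  0.1446  0.    ]
[-0.0901  0.1606  0.    ]
```

View pics/l1.png

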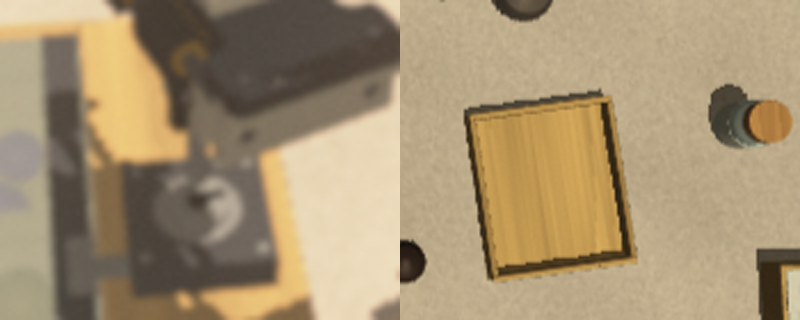

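The side crop shows an empty bore, so the key is clear of the lock. The top crop shows the tray floor centred near top pixel (365,213).

Call:
{"name": "send_rows", "arguments": {"deltas": [[[0, 0, -0.03], 0], [[0, 0, -0.06], 0], [[0, 0, -0.078], 0], [[0, 0, -0.078], 0], [[0, 0, -0.078], 0]]}}

```text
clock: 23.7
tool_pos: [0.5279, 0.11, 0.3088]
orientation: [-180.0, -0.1, 37.1]
force: [0.2, -0.3, -1.3]
opening: 0.0093
gripper_force: 30.0
```

Call:
{"name": "send_rows", "arguments": {"deltas": [[[-0.02, 0.02, 0], 0.02], [[-0.05, 0.045, 0], 0.04], [[-0.08, 0.073, 0], 0.06], [[-0.11, 0.1, 0], 0.08], [[-0.135, 0.125, 0], 0.1]]}}

```text
clock: 24.12
tool_pos: [0.5005, -0.0366, 0.3071]
orientation: [-180.0, 0.1, 28.0]
force: [-0.4, -0.0, -1.3]
opening: 0.0085
gripper_force: 30.0
```

Call:
{"name": "send_rows", "arguments": {"deltas": [[[-0.025, 0.03, 0], 0.02], [[-0.05, 0.06, 0], 0.04], [[-0.075, 0.09, 0], 0.06], [[-0.1, 0.12, 0], 0.08], [[-0.114, 0.145, 0], 0.1]]}}

```text
clock: 24.53
tool_pos: [0.4743, -0.1821, 0.3072]
orientation: [-179.9, 0.1, 18.9]
force: [0.6, 0.6, -0.4]
opening: 0.0087
gripper_force: 30.0
```

```bash
python3 st.py; python3 - <<'E'
from h import *
o=ctrl.get_obs();p=o["tool_pos"];y=o["orientation"][2]
print(sh(np.array([.449,-.326,.31])-p,y),o["joint_pos"].round(1))
E
```

```text
t 24.5333 p [ 0.4743 -0.1821  0.3072] rpy [-1.7994e+02  1.1000e-01  1.8930e+01] F [ 0.55  0.55 -0.41] M [-0.049  0.046 -0.011] op 0.0087 30.0 Ftool [ 0.7  -0.34  0.41]
[-0.0882  0.1599 -0.0035] [  1.2   4.2 -18.6  -0.  -67.4 107.8]
```

Call:
{"name": "send_rows", "arguments": {"deltas": [[[-0.02, 0.035, 0], 0.02], [[-0.04, 0.07, 0], 0.05], [[-0.06, 0.11, 0], 0.1], [[-0.08, 0.145, 0], 0.1], [[-0.088, 0.16, 0], 0.1]]}}

```text
clock: 24.95
tool_pos: [0.4499, -0.327, 0.3066]
orientation: [-179.9, 0.1, 9.9]
force: [0.9, 0.3, 0.4]
opening: 0.0086
gripper_force: 30.0
```

Call:
{"name": "send_rows", "arguments": {"deltas": [[[0, 0, 0.03], 0], [[0, 0, 0.065], 0], [[0, 0, 0.1], 0], [[0, 0, 0.135], 0], [[0, 0, 0.16], 0]]}}

```text
clock: 25.37
tool_pos: [0.4494, -0.3237, 0.1766]
orientation: [-179.9, 0.2, 10.0]
force: [-1.1, 1.4, 0.1]
opening: 0.0089
gripper_force: 30.0
```

Call:
{"name": "send_rows", "arguments": {"deltas": [[[0, 0, 0.02], 0], [[0, 0, 0.04], 0], [[0, 0, 0.06], 0], [[0, 0, 0.07], 0], [[0, 0, 0.072], 0]]}}

```text
clock: 25.78
tool_pos: [0.4498, -0.3238, 0.1203]
orientation: [-179.9, 0.2, 10.0]
force: [-0.5, -0.0, -0.4]
opening: 0.0087
gripper_force: 30.0
```

```bash
python3 st.py 2;python3 - <<'E'
from h import *
s=ctrl.snapshot("side");t=ctrl.snapshot("top")
cv2.imwrite("pics/l2.png",np.hstack([cv2.resize(s["color"][90:240,240:380,::-1],(373,400),interpolation=2),cv2.resize(t["color"][130:270,300:440,::-1],(400,400),interpolation=2)]))
E
```

```text
t 25.7833 p [ 0.4498 -0.3238  0.1203] rpy [-179.86    0.23   10.04] F [-0.55 -0.04 -0.36] M [-0.105  0.199 -0.024] op 0.0087 30.0 Ftool [-0.55 -0.06  0.36]
mean [ 0.074  0.037 -0.157 -0.105  0.152  0.002] std [0.476 0.265 0.407 0.01  0.033 0.019]
tool xy mean F [ 0.08 -0.02  0.16]
```

View pics/l2.png

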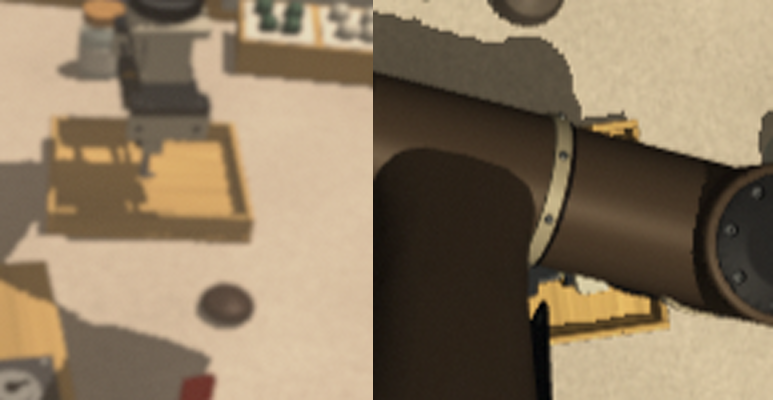

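The key hangs over the middle of the tray floor. Lowering the last few mm and releasing.

Call:
{"name": "send_rows", "arguments": {"deltas": [[[0, 0, 0.001], 0], [[0, 0, 0.002], 0], [[0, 0, 0.003], 0], [[0, 0, 0.004], 0], [[0, 0, 0.004], 0]]}}

```text
clock: 26.4
tool_pos: [0.4513, -0.3243, 0.1196]
orientation: [180.0, -0.0, 10.1]
force: [0.3, -0.2, -0.5]
opening: 0.009
gripper_force: 30.0
```

Call:
{"name": "send_rows", "arguments": {"deltas": [[[0, 0, 0], 0], [[0, 0, 0], 0], [[0, 0, 0], 0], [[0, 0, 0], 0], [[0, 0, 0], 0]], "gripper": 0.3}}

```text
clock: 26.82
tool_pos: [0.4514, -0.3243, 0.1196]
orientation: [180.0, -0.0, 10.1]
force: [-0.4, 0.5, -0.5]
opening: 0.0256
gripper_force: 0.0
```

Call:
{"name": "send_rows", "arguments": {"deltas": [[[0, 0, 0], 0], [[0, 0, 0], 0], [[0, 0, 0], 0], [[0, 0, 0], 0], [[0, 0, 0], 0]], "gripper": 1.0}}

```text
clock: 27.23
tool_pos: [0.4513, -0.3243, 0.1196]
orientation: [180.0, 0.0, 10.1]
force: [-0.7, 0.1, -0.4]
opening: 0.0538
gripper_force: 0.0
```

Call:
{"name": "send_rows", "arguments": {"deltas": [[[0, 0, -0.02], 0], [[0, 0, -0.04], 0], [[0, 0, -0.07], 0], [[0, 0, -0.1], 0], [[0, 0, -0.12], 0]]}}

```text
clock: 27.65
tool_pos: [0.4518, -0.3246, 0.2179]
orientation: [179.9, -0.1, 10.1]
force: [0.2, -0.5, 0.4]
opening: 0.0854
gripper_force: 0.0
```

Call:
{"name": "send_rows", "arguments": {"deltas": [[[0, 0, -0.04], 0], [[0, 0, -0.08], 0], [[0, 0, -0.12], 0], [[0, 0.06, -0.12], 0], [[0, 0.1, -0.12], 0]]}}

```text
clock: 28.07
tool_pos: [0.4666, -0.4034, 0.3157]
orientation: [179.8, -0.3, 10.3]
force: [1.6, 0.4, 0.6]
opening: 0.0876
gripper_force: 0.0
```

```bash
python3 st.py 1;python3 - <<'E'
from h import *
s=ctrl.snapshot("side");t=ctrl.snapshot("top")
cv2.imwrite("pics/l3.png",np.hstack([cv2.resize(s["color"][100:220,240:360,::-1],(390,390),interpolation=2),cv2.resize(s["color"][195:285,110:290,::-1],(400,200),interpolation=2) if 0 else cv2.resize(s["color"][195:315,120:300,::-1],(400,390),interpolation=2)]))
print([(b["conf"],np.array(b["xy"])*[512,384]) for b in ctrl.boxes_of(s,"key_grip")])
E
```

```text
t 28.0667 p [ 0.4666 -0.4034  0.3157] rpy [179.76  -0.33  10.28] F [1.56 0.37 0.57] M [-0.007  0.017  0.005] op 0.0876 0.0 Ftool [ 1.6  -0.09 -0.57]
mean [ 3.009 -2.748  2.017 -0.568 -0.327 -0.033] std [1.451 3.121 1.451 0.56  0.345 0.037]
tool xy mean F [ 2.47  3.24 -2.02]
[(0.55, array([310.6816, 283.392 ])), (0.53, array([314.9824, 237.8112]))]
```

View pics/l3.png

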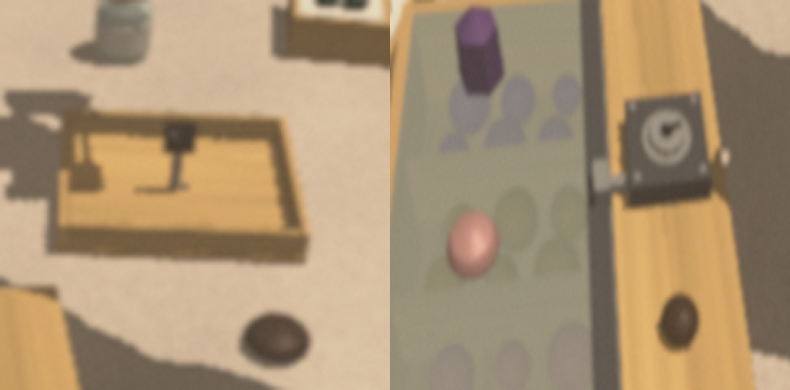

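```bash
python3 - <<'E'
from h import *
s=ctrl.snapshot("side")
f=atz(s,(294.8,157.5),.008); print("foot",f, "standing top proj",proj(s,[f+[0,0,.072]]),"lying top", atz(s,(295.4,137.2),.02)-f)
t=ctrl.snapshot("top")
cv2.imwrite("pics/l4.png",np.hstack([cv2.resize(t["color"][150:260,315:425,::-1],(400,400),interpolation=2),cv2.resize(s["color"][125:170,270:315,::-1],(400,400),interpolation=2)]))
print(f, proj(t,[f,f+[0,0,.072],[.45,-.325,.008]]))
E
```

```text
foot [ 0.44922394 -0.32884414  0.008     ] standing top proj [[297.14512288 137.17942441]] lying top [ 0.00526208 -0.09310127  0.012     ]
[ 0.44922394 -0.32884414  0.008     ] [[365.72336372 212.21261616]
 [372.94939808 212.53261862]
 [364.42408646 211.97860433]]
```

View pics/l4.png

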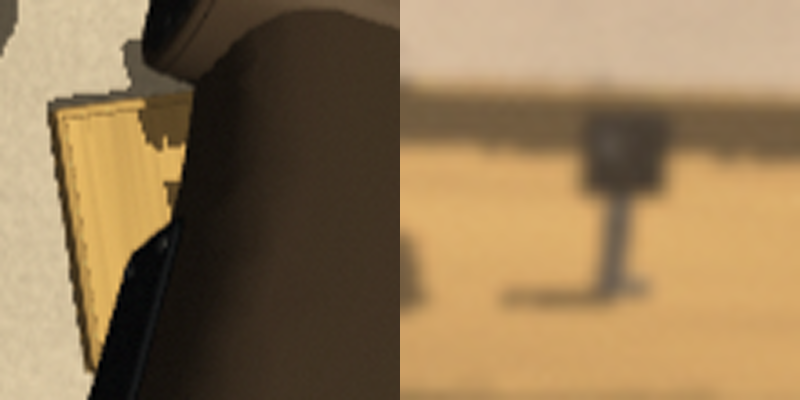

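The key was left standing upright on its foot, because the standing projection matches the side picture. I'll nudge the bow towards +x with closed fingers so it lies along the tray's long side.

```bash
python3 - <<'E'
from h import *
o=ctrl.get_obs();p=o["tool_pos"];y=o["orientation"][2];print(p,y)
T=np.array([.451,-.326,.300]);x=np.array([np.cos(np.radians(y)),np.sin(np.radians(y)),0])
T=T-.055*x; print(T,sh(T-p,y))
E
```

```text
[ 0.46500496 -0.40271104  0.31123329] 10.057592033254014
[ 0.3968452  -0.33560509  0.3       ] [-0.0692 -0.0975  0.014 ]
```

Call:
{"name": "send_rows", "arguments": {"deltas": [[[-0.02, -0.03, 0.014], 0], [[-0.045, -0.06, 0.014], 0], [[-0.069, -0.0975, 0.014], 0], [[-0.069, -0.0975, 0.014], 0], [[-0.069, -0.0975, 0.014], 0]], "gripper": 0}}

```text
clock: 28.78
tool_pos: [0.3962, -0.3342, 0.3015]
orientation: [179.9, -0.1, 10.2]
force: [0.5, -0.9, 0.8]
opening: 0.0597
gripper_force: 0.0
```

Call:
{"name": "send_rows", "arguments": {"deltas": [[[0, 0, 0.04], 0], [[0, 0, 0.08], 0], [[0, 0, 0.12], 0], [[0, 0, 0.16], 0], [[0, 0, 0.19], 0]]}}

```text
clock: 29.2
tool_pos: [0.3972, -0.3354, 0.1463]
orientation: [-180.0, 0.0, 10.1]
force: [-0.4, 0.3, -0.2]
opening: 0.0268
gripper_force: 0.0
```

Call:
{"name": "send_rows", "arguments": {"deltas": [[[0, 0, 0.023], 0], [[0, 0, 0.023], 0], [[0, 0, 0.023], 0], [[0, 0, 0.023], 0], [[0, 0, 0.023], 0]]}}

```text
clock: 29.62
tool_pos: [0.3985, -0.3363, 0.1316]
orientation: [179.9, -0.1, 10.1]
force: [0.2, -0.0, -0.5]
opening: 0.0004
gripper_force: 0.0
```

```bash
python3 st.py
```

```text
t 29.6167 p [ 0.3985 -0.3363  0.1316] rpy [ 1.7991e+02 -1.3000e-01  1.0100e+01] F [ 0.21 -0.04 -0.5 ] M [-0.086  0.112  0.006] op 0.0004 0.0 Ftool [0.2  0.08 0.5 ]
```

Call:
{"name": "send_rows", "arguments": {"deltas": [[[0.007, 0, 0], 0], [[0.014, 0, 0], 0], [[0.021, 0, 0], 0], [[0.027, 0, 0], 0], [[0.032, 0, 0], 0]]}}

```text
clock: 30.03
tool_pos: [0.4234, -0.3314, 0.1302]
orientation: [180.0, -0.0, 10.1]
force: [-0.9, 0.3, 0.3]
opening: 0.0005
gripper_force: 0.0
```

Call:
{"name": "send_rows", "arguments": {"deltas": [[[0.005, 0, 0], 0], [[0.01, 0, 0], 0], [[0.015, 0, 0], 0], [[0.02, 0, 0], 0], [[0.025, 0, 0], 0]]}}

```text
clock: 30.45
tool_pos: [0.4426, -0.3279, 0.1299]
orientation: [-180.0, 0.0, 10.1]
force: [-0.7, -0.6, -0.1]
opening: 0.0007
gripper_force: 0.0
```

Call:
{"name": "send_rows", "arguments": {"deltas": [[[0, 0, 0], 0], [[-0.01, 0, 0], 0], [[-0.03, 0, 0], 0], [[-0.03, 0, -0.04], 0], [[-0.03, 0, -0.08], 0]]}}

```text
clock: 30.87
tool_pos: [0.4149, -0.3318, 0.1929]
orientation: [-179.8, 0.3, 10.0]
force: [1.2, -0.2, -0.1]
opening: 0.0006
gripper_force: 0.0
```

Call:
{"name": "send_rows", "arguments": {"deltas": [[[0, 0, -0.04], 0], [[0, 0, -0.08], 0], [[0, 0, -0.12], 0], [[0, 0.05, -0.14], 0], [[0, 0.1, -0.14], 0]]}}

```text
clock: 31.28
tool_pos: [0.4324, -0.4115, 0.3122]
orientation: [179.7, -0.4, 10.3]
force: [2.8, -0.6, 0.3]
opening: 0.0002
gripper_force: 0.0
```

```bash
python3 - <<'E'
from h import *
s=ctrl.snapshot("side");a=cv2.imread("pics/s0.png")[:,:,::-1]
save(s,"e.png")
g=s["color"].sum(2).astype(int); sub=g[125:170,255:325]
m=(sub<200); ys,xs=np.nonzero(m); print(m.sum(), xs.min()+255,xs.max()+255,ys.min()+125,ys.max()+125)
for r in sub[::2, ::1]: print(''.join('#' if v<170 else '+' if v<260 else '.' for v in r))
print([(round(b["conf"],2),(np.array(b["xy"])*[512,384]).round()) for b in ctrl.boxes_of(s,"key_grip")])
f=np.array([.45,-.327,.008]);x=np.array([.985,.17,0])
print("foot, lying end", proj(s,[f,f+.072*x]))
E
```

```text
36 269 276 157 162
......................................................................
......................................................................
......................................................................
......................................................................
......................................................................
.......+..............................................................
.......+..............................................................
......................................................................
.....................................................................+
......................................................................
......................................................................
......................................................................
......................................................................
......................................................................
......................................................................
............+++++++...................................................
...........++++++++++++...............................................
............+++++++++++...............................................
.............++++++++++...............................................
......................................................................
......................................................................
......................................................................
......................................................................
[(0.67, array([314., 235.])), (0.4, array([278., 158.]))]
foot, lying end [[294.50068532 157.82966791]
 [270.49498176 157.70238002]]
```

Call:
{"name": "send_rows", "arguments": {"deltas": [[[0, 0, 0], 0], [[0, 0, 0], 0], [[0, 0, 0], 0], [[0, 0, 0], 0], [[0, 0, 0], 0]]}}

```text
clock: 31.8
tool_pos: [0.4324, -0.4102, 0.3062]
orientation: [180.0, -0.0, 10.1]
force: [0.3, -0.0, -0.7]
opening: 0.0005
gripper_force: 0.0
```

```bash
python3 -c "
from h import *
print(ctrl.close_job())"
```

```text
the job is handed in; nothing more can be done
None
```

I turned the key clockwise to the stop (by torque, about 0.24 N m; the bolt itself was not clear in the pictures), then back to the release, pulled it out and left it lying in the tray after tipping it over because it first stood upright; the job was handed in at about 32 s and returned no verdict.

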